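# Show a camera battery's contacts to the inspection camera

### The arm

A 7-joint arm with a two-finger parallel gripper is mounted at the origin on the work surface. World frame = base frame: x ahead of the robot, y to its left, z up, the work surface at z = 0. Lengths are in m, angles in rad, forces in N, time in s.
With the tool pointing down it reaches from about 0.425 to 0.875 m from the base axis. Payload 4.7 kg.
Tool frame: the origin (TCP) lies midway between the tips of the shut fingers; the grasp point (between the pads) lies 19 mm behind it (r.hold_point_z is the distance from the TCP to the grasp point, in m); z points along the fingers, y is the line along which they close (so a half turn about z gives the same grasp; the last joint's range is limited). The gripper opens to 85 mm and grips with 20 to 120 N. Pads are 22 mm wide; open, the fingers measure 114 mm over their backs; the gripper's body (76 mm by 85 mm) begins 54 mm behind the grasp point. The pads swing forward as they close: fully open they stand 13 mm farther back than shut.
Start: joints at [1.164, 0.321, -0.07, 1.45, 0.023, 1.371, -0.057], TCP at [0.266, -0.593, 0.231] pointing down, gripper open.
Joint ranges: [-2.86, 2.86], [-0.3, 2.09], [-1.38, 1.24], [0.06, 2.45], [-1.56, 4.7], [0.09, 2.05], [-2.69, 2.69]. Speed limits (rad/s): [2.57, 2.57, 3.14, 3.14, 3.14, 3.14, 3.14].

### API

Orientations are given as a rotation vector (axis times angle).
In Python, from bench import r, optics, job gives the robot as it stands.
- The arm moves only by the tool move_arm, never from a script. Its argument "commands" is one flat list of numbers, 7 for each row, row after row: the closure, from 0 (fully open) to 1 (shut), then the shift along the tool's x, y, z in mm, then the turn, a rotation vector about the tool's x, y, z in degrees. In form: [gripper, dx, dy, dz, wx, wy, wz, gripper, dx, dy, dz, wx, wy, wz, ...]. A call has exactly 5 rows; each row is the pose to reach, as a shift and turn from the pose commanded when the call began, along the tool's axes at that moment; what a row does not reach only later rows make up. A row lasts 1/8 s, in which the tool goes at most 62.5 mm and 10.7 degrees, less where a joint would pass 70% of its speed; a pose out of reach is approached as far as the arm can. A call with a gripper value outside its range is refused whole. The fingers move at their own pace and stop on an object; the grip force is fixed at half the most. Time passes only in rows, so rows that repeat a pose let the fingers close, or fill a call up. It gives the time, the measured TCP pose, the force, the opening and the grip force at its end, in the units of the state.
- r.read_state(): the state, without advancing time (a new reading comes with each control period).
- optics.capture(name): name is "scene" or "top" or "wrist"; returns (picture, depth): 400x640x3 uint8, red, green, blue; 400x640 float32, m along the optical axis (not along the pixel's ray), 0 where there is no reading.
- optics.camera_params(name): a dict with "mtx" (3x3 intrinsics, pixels), "origin" and "attitude" of the camera in the world; the wrist camera has in their place "mount" (4x4, takes a point from camera to tool coordinates, whose origin is the TCP and whose axes are the flange's). Camera axes: x right, y down, z forward; pixel columns grow to the right and rows downward; lengths in m; the calibration is good to about 2 mm. A picture is of the moment at which its call begins: read the wrist's pose just before it. camera_params takes no time and is no camera call.
- job.hand_in(): hands the job in; it is judged then, once.
The state is a dict: "t": time; "qpos": joint angles; "joint_velocities": joint speeds; "joint_torque": joint torques, N m; "tcp_pos": TCP position; "tool_rot": TCP orientation; "ft_force": force on the tool from outside, world axes, zero at the start; "moment": the same for the moment, N m; "grip_width": opening from 0.0 (shut) to 1.0 (fully open); "grip_force": force on a finger pad.
Only numpy, scipy, OpenCV 4.12 (cv2) and the standard library are available. Lean on these libraries where they do the work, as an engineer would, in place of code of your own. Each camera call takes 0.05 s, during which the arm holds its last target. There are 200 camera calls.

### The job

First turn the knob on the inspection camera's lens drum until the longest lens clicks into place facing straight out over the ring mark on the base plate. Then take the battery pack out of its charging cradle and hold it in the air with its middle above the ring mark at the height of the lens, level, label side up and with its contact end pointing straight at the lens. Finish while still holding it there, and leave the mug, multimeter and screwdriver alone.

Things in the scene. Friction and masses are not known exactly. Their poses are not given: they have to be found in the camera images.
- drum (a joint): Lens drum angle about its upright axis, rad, growing counter-clockwise seen from above. Three click stops, 0, 0.7 and 1.4; it starts at 0 or 0.7; at 1.4 the longest lens faces straight out over the ring mark (hard stops -0.08, 1.48). About 0.15 N m takes it over a detent; within 0.25 rad of one it snaps in by itself when let go.
- knob (a point): Centre of the black bar knob on top of the lens drum, on the drum's axis, 212 mm above the table. Bar 64 mm long (this frame's x), 14 mm wide (y), 34 mm high, underside 12 mm above the drum top. It turns with the drum (z is the axis, up); its -x end points the way the longest lens points.
- camera: Inspection camera, fixed to the table: dark steel base plate 320 x 100 x 8 mm; origin under the drum's axis at table height, -x its front. Aluminium drum 80 mm across, top 185 mm up; three black level lens barrels 40 degrees apart stick out of its side, ending 77 (longest), 59 and 46 mm from the axis. Grey housing behind the drum (+x), top 183 mm up.
- spot (a point): Point in the air for the middle of the pack: 160 mm above the table, level with the lens centres, straight above the white ring mark (40 mm across, with a cross) on the base plate, 180 mm in front of the drum's axis. Its +x axis points level from here to the lens and drum, z up. Place and yaw of the whole camera vary.
- pack_center (a point): Middle of the battery pack (half-way up): grey block 70 (x) x 38 (y) x 20 mm (z), about 0.12 kg, white label on top (+z), contact end at -x with four brass strips that wrap over onto the top. It starts on the cradle nose down: x slopes 0.35 rad, contact end lowest, middle about 69 mm above the table. Grip it across its width.
- pack_contacts (a point): Middle of the pack's contact end face, 35 mm from the middle of the pack along its -x.
- cradle: Charging cradle, fixed: black foot 100 x 80 x 10 mm, origin centred under it. Its narrow grey bed slopes down to -x, where the contact end rests against a lip 6 mm high (lift straight up to clear it). The bed is 30 mm wide, so the pack overhangs 4 mm on both long sides with free room below, down to the foot. Bed top 60 mm above the table over the origin.
- mug: Bystander: light green mug 80 mm across, 90 mm high; origin at the centre of its underside.
- multimeter: Bystander: black multimeter lying flat, 160 x 78 x 36 mm; origin at the centre of its underside.
- screwdriver: Bystander: screwdriver lying on the table, its length along x; origin at the centre of its underside.

How it is judged:
By the outcome, as a careful person would: the job done as asked, in the order asked, and still so for the second after the job is handed in, while the arm keeps its last pose, push and grip.
It also fails if it takes over 51 s, if anything falls off the work surface, if the arm or the gripper's body presses on something with over 40 N, if the wrist force passes 120 N, or if a joint passes its speed limit or range.

## Working session

There is one attempt and no reset: what is moved stays moved. The work goes in short steps, Python scripts to look and compute and a tool call to move; the robot and the scene stay as the last step left them, time stands still between calls to the robot, and variables do not carry over. Pictures are saved under pics/ and viewed, at most 10 in all, crops included, and the job is handed in when it is done.

Besides the shell and the picture viewer there is one more tool, called after ">>>" by a JSON object that holds its "method" and its "body". move_arm: Moves the arm, as the interface text tells. Its arguments: {"type":"object","properties":{"commands":{"type":"array","items":{"type":"number"}}},"required":["commands"]}

```bash
mkdir -p pics; ls
cat > h.py <<'E'
import numpy as np,cv2
from scipy.spatial.transform import Rotation as R
from bench import r,optics,job
def save(n,img): cv2.imwrite(f'pics/{n}.png',cv2.cvtColor(img,cv2.COLOR_RGB2BGR))
def campose(n):
    p=optics.camera_params(n)
    if 'mount' in p:
        s=r.read_state();T=np.eye(4);T[:3,:3]=R.from_rotvec(s['tool_rot']).as_matrix();T[:3,3]=s['tcp_pos']
        return p['mtx'],T@np.array(p['mount'])
    T=np.eye(4);a=np.array(p['attitude'],float)
    T[:3,:3]=a if a.shape==(3,3) else (R.from_rotvec(a) if a.size==3 else R.from_quat(a)).as_matrix()
    T[:3,3]=p['origin'];return np.array(p['mtx']),T
def ray(K,T,u,v,z):
    d=T[:3,:3]@np.linalg.inv(K)@np.array([u,v,1.]);o=T[:3,3];return o+d*(z-o[2])/d[2]
def cloud(K,T,D):
    v,u=np.indices(D.shape);P=np.stack([(u-K[0,2])/K[0,0]*D,(v-K[1,2])/K[1,1]*D,D],-1)
    return P@T[:3,:3].T+T[:3,3]
E
python3 - <<'E'
from h import *
print(r.read_state(), r.hold_point_z)
for n in('scene','top','wrist'):
    p=optics.camera_params(n);print(p)
    K,T=campose(n);I,D=optics.capture(n);save(n,I);np.savez(f'{n}.npz',I=I,D=D,K=K,T=T)
E
```

```text
pics
{'t': 0.0, 'qpos': array([ 1.16411515,  0.32182785, -0.07007052,  1.45168197,  0.02259035,
        1.3708007 , -0.05688945]), 'joint_velocities': array([-0.00113566,  0.00086464,  0.00020082, -0.00013574, -0.000517  ,
       -0.00189352, -0.00010263]), 'joint_torque': array([ 9.47535736e-04, -4.93578136e+01, -3.81389558e-01, -3.14338088e+01,
        1.30337931e-02,  1.12332441e-02,  1.36998918e-05]), 'tcp_pos': array([ 0.26523605, -0.59282762,  0.23021674]), 'tool_rot': array([-3.07048456e+00, -6.55745992e-01,  7.76822870e-04]), 'ft_force': array([ 0.52776739, -0.47774197,  0.20921563]), 'moment': array([ 0.0242514 , -0.03317693, -0.02059615]), 'grip_force': 0.0, 'grip_width': 0.9999840458663822} 0.0187
{'mtx': array([[421.46441507,   0.        , 310.73249413],
       [  0.        , 421.46441507, 190.92365817],
       [  0.        ,   0.        ,   1.        ]]), 'origin': array([1.58169987, 0.13613514, 0.88208573]), 'attitude': array([-1.51153774, -1.83413474,  0.93682985])}
{'mtx': array([[425.22204118,   0.        , 318.40178913],
       [  0.        , 425.22204118, 202.37240955],
       [  0.        ,   0.        ,   1.        ]]), 'origin': array([ 0.48087737, -0.04696885,  1.18959272]), 'attitude': array([-2.16257447,  2.19038717, -0.14751036])}
{'mtx': array([[313.14034365,   0.        , 318.16914683],
       [  0.        , 313.14034365, 201.47960283],
       [  0.        ,   0.        ,   1.        ]]), 'mount': array([[-1.28841088e-03, -9.63840082e-01, -2.66478210e-01,
         6.67667047e-02],
       [ 9.99999137e-01, -1.17305035e-03, -5.92081515e-04,
        -1.67396558e-03],
       [ 2.58079538e-04, -2.66478743e-01,  9.63840761e-01,
        -1.42429035e-01],
       [ 0.00000000e+00,  0.00000000e+00,  0.00000000e+00,
         1.00000000e+00]])}
```

View pics/top.png

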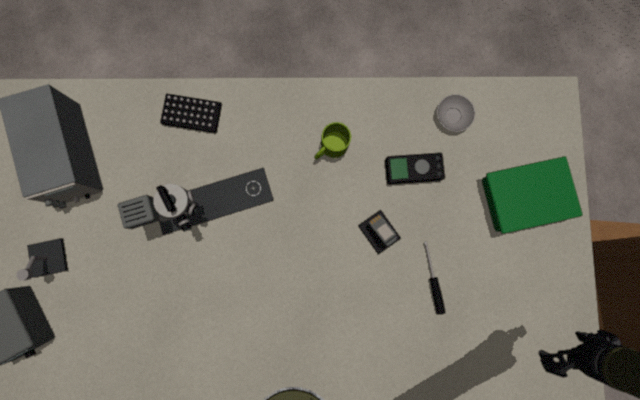

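View pics/scene.png

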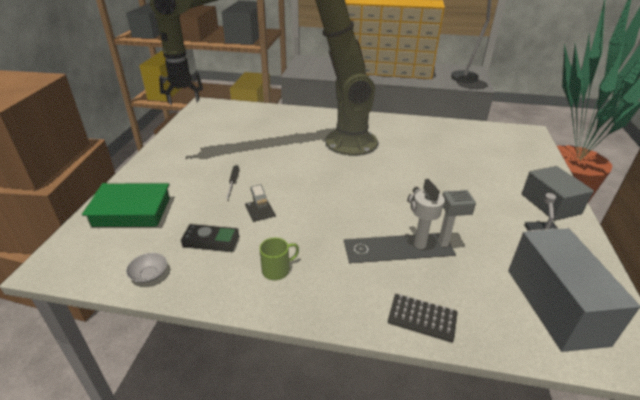

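The top view shows the drum at about (172,200), its ring mark at (253,188), the cradle with the pack at (380,231), the mug at (335,140), the multimeter at (415,167) and the screwdriver at (433,280). The scene view agrees. Next I'll measure from the top view.

Run:
```python
from h import *
z=np.load('top.npz');I,D,K,T=[z[k] for k in'IDKT']
P=cloud(K,T,D);hsv=cv2.cvtColor(I,cv2.COLOR_RGB2HSV)
print('ring',ray(K,T,253,188,.008),'drumtop px',ray(K,T,172,200,.185))
def box(u0,u1,v0,v1):
    m=np.zeros(D.shape,bool);m[v0:v1,u0:u1]=1;return m
# knob: highest pts
m=box(145,205,175,235)&(P[...,2]>.198)&(P[...,2]<.25);q=P[m];print('knob n',len(q),q.mean(0),np.linalg.svd(q[:,:2]-q[:,:2].mean(0))[1:],q.min(0),q.max(0))
v,u=np.nonzero(m);print('knob px',u.mean(),v.mean(),u.min(),u.max(),v.min(),v.max())
m=box(350,410,200,262)&(P[...,2]>.045);q=P[m];print('pack',len(q),q.mean(0));c=q.mean(0);A=np.c_[q[:,:2]-c[:2],np.ones(len(q))];print('plane',np.linalg.lstsq(A,q[:,2],rcond=None)[0])
v,u=np.nonzero(m);print(cv2.minAreaRect(np.float32(q[:,:2])))
for n,bx in dict(mug=(310,355,118,165),mm=(380,450,145,190),sd=(420,450,238,318)).items():
    m=box(*bx)&(P[...,2]>.012);q=P[m];print(n,q.min(0),q.max(0))
a=cv2.resize(I[160:250,110:280],None,fx=4,fy=4,interpolation=cv2.INTER_CUBIC);b=cv2.resize(I[200:265,345:415],None,fx=6,fy=6,interpolation=cv2.INTER_CUBIC)
o=np.zeros((360+0,680,3),np.uint8);o[:,:]=a; 
o2=np.zeros((200,680,3),np.uint8);b=cv2.resize(b,(215,200));o2[:,:215]=b;save('crop',np.vstack([o,o2]))
```

```text
ring [0.65389783 0.10457996 0.008     ] drumtop px [0.60140188 0.27220972 0.185     ]
knob n 278 [0.60038177 0.27283567 0.22290538] (array([0.31139674, 0.07682261]), array([[-0.8956731 , -0.44471304],
       [-0.44471304,  0.8956731 ]])) [0.57097954 0.25667093 0.19810072] [0.6309742  0.29438973 0.23472844]
knob px 166.38129496402877 198.52158273381295 156 176 185 212
pack 468 [ 0.52655995 -0.23674557  0.11930903]
plane [-2.66318336  4.5047351   0.11930903]
((0.4903186857700348, -0.1647622287273407), (0.08229488134384155, 0.22155174612998962), 24.959941864013672)
mug [ 0.48087737 -0.16427011  0.0120739 ] [ 0.81693077 -0.04696885  1.18959272]
mm [ 0.48087737 -0.42837287  0.01210434] [ 0.74581186 -0.04696885  1.18959272]
sd [ 0.30162972 -0.41730864  0.012091  ] [ 0.4968488  -0.04696885  1.18959272]
```

View pics/crop.png

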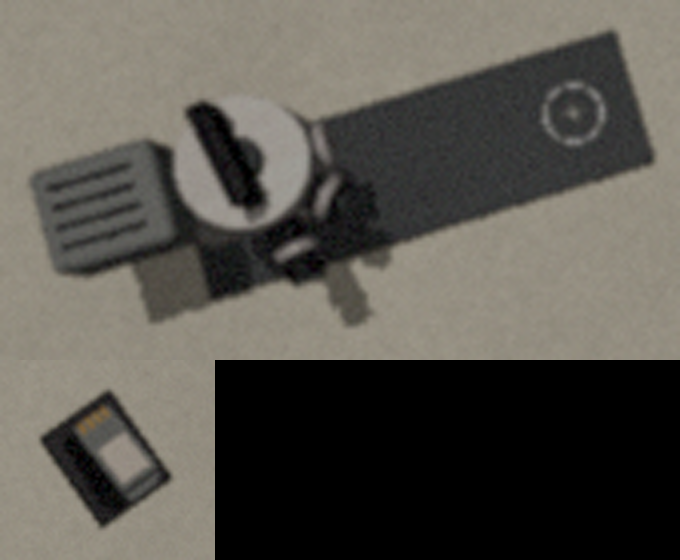

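The crop shows the knob bar at about (228,155), with its lens end pointing down-right, so the drum is at 0 and has to turn +80° counter-clockwise. The ring is at (573,113). The brass contacts are at the upper-left end of the pack.

```bash
cat >> h.py <<'E'
def tool(yaw_y,contact_tilt=None):
    "tool down, y axis at world yaw (deg)"
    a=np.radians(yaw_y);y=np.array([np.cos(a),np.sin(a),0]);z=np.array([0,0,-1.]);return np.c_[np.cross(y,z),y,z]
def rel(p,Rm):
    s=r.read_state();R0=R.from_rotvec(s['tool_rot']).as_matrix()
    d=R0.T@(np.array(p)-s['tcp_pos'])*1000;w=np.degrees(R.from_matrix(R0.T@Rm).as_rotvec())
    print('t',round(s['t'],2),'rel',d.round(1),w.round(1));return d,w
E
python3 - <<'E'
from h import *
z=np.load('top.npz');I,D,K,T=[z[k] for k in'IDKT'];P=cloud(K,T,D)
m=np.zeros(D.shape,bool);m[205:258,355:405]=1;m&=(D>0)&(P[...,2]>.05)&(P[...,2]<.12)
q=P[m];c=q.mean(0);print('pack',len(q),c,cv2.minAreaRect(np.float32(q[:,:2])))
print(np.linalg.lstsq(np.c_[q[:,:2]-c[:2],np.ones(len(q))],q[:,2],rcond=None)[0])
rel([.600,.272,.33],tool(-63.6))
E
```

```text
pack 451 [ 0.52828191 -0.24389901  0.07896574] ((0.5272597670555115, -0.2456028312444687), (0.0804038718342781, 0.038814809173345566), 33.17796325683594)
[-0.12436695 -0.16100586  0.07896574]
t 0.15 rel [ 658.8 -652.9  -98.6] [-0.1  0.  -2.3]
```

>>> {"method": "move_arm", "body": {"commands": [0,659,-653,-99,0,0,-2.3,0,659,-653,-99,0,0,-2.3,0,659,-653,-99,0,0,-2.3,0,659,-653,-99,0,0,-2.3,0,659,-653,-99,0,0,-2.3]}}

```text
t: 0.78
tcp_pos: [0.378, -0.3014, 0.2646]
tool_rot: [3.058, 0.718, -0.0]
ft_force: [1.3, 0.2, 0.0]
grip_width: 1.003
grip_force: 0.0
```

>>> {"method": "move_arm", "body": {"commands": [0,454,-415,-65,0,0,0,0,454,-415,-65,0,0,0,0,454,-415,-65,0,0,0,0,454,-415,-65,0,0,0,0,454,-415,-65,0,0,0]}}

```text
t: 1.4
tcp_pos: [0.49, -0.0119, 0.2975]
tool_rot: [3.058, 0.717, 0.0]
ft_force: [0.5, -0.2, -0.1]
grip_width: 1.001
grip_force: 0.0
```

Run:
```python
from h import *
rel([.600,.272,.33],tool(-63.6))
```

```text
t 1.4 rel [ 224.7 -205.4  -32.6] [ 0.1 -0.  -0. ]
```

>>> {"method": "move_arm", "body": {"commands": [0,225,-205,-33,0,0,0,0,225,-205,-33,0,0,0,0,225,-205,-33,0,0,0,0,225,-205,-33,0,0,0,0,225,-205,-33,0,0,0]}}

```text
t: 2.02
tcp_pos: [0.6008, 0.2717, 0.33]
tool_rot: [-3.059, -0.717, 0.001]
ft_force: [0.0, -0.2, 1.2]
grip_width: 0.999
grip_force: 0.0
```

Run:
```python
from h import *
rel([.600,.272,.33],tool(-63.6))
K,T=campose('wrist');I,D=optics.capture('wrist');save('w1',I);np.savez('w1.npz',I=I,D=D,K=K,T=T)
P=cloud(K,T,D);print(r.read_state()['joint_velocities'].round(3))
m=(D>0)&(P[...,2]>.200)&(P[...,2]<.245)&(np.hypot(P[...,0]-.6,P[...,1]-.272)<.045)
q=P[m];print(len(q),q.mean(0),cv2.minAreaRect(np.float32(q[:,:2])))
```

```text
t 2.02 rel [-0.6 -0.6 -0. ] [-0.  0. -0.]
[ 0.075 -0.089 -0.008  0.147 -0.112  0.013  0.137]
1345 [0.60309258 0.27958847 0.2276437 ] ((0.6008204221725464, 0.2787781357765198), (0.06292323768138885, 0.013713797554373741), 26.279552459716797)
```

View pics/w1.png

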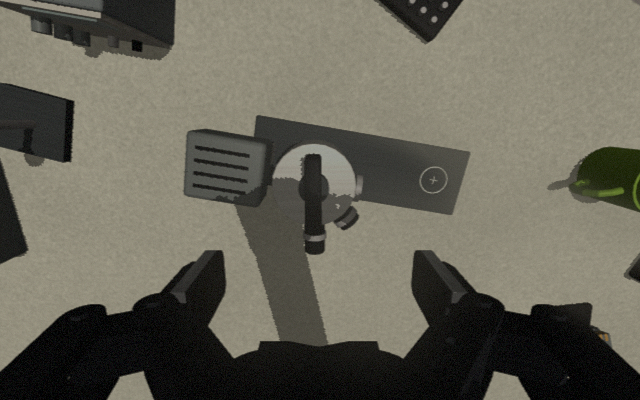

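The wrist view shows the bar running from (314,153) to about (315,240), square to the fingers, and the ring mark at (433,180). The arm hadn't quite settled when this was taken, so I'll take one more reading of the knob and ring.

```bash
cat >> h.py <<'E'
def knob(I,D,K,T,c):
    P=cloud(K,T,D);m=(D>0)&(P[...,2]>.222)&(P[...,2]<.240)&(np.hypot(P[...,0]-c[0],P[...,1]-c[1])<.05)
    q=P[m];v,u=np.nonzero(m);(cu,cv),sz,an=cv2.minAreaRect(np.float32(np.c_[u,v]))
    print('knob',len(q),np.median(q[:,2]),cv2.minAreaRect(np.float32(q[:,:2])),'ray',ray(K,T,cu,cv,.231).round(4))
def ring(I,D,K,T,c):
    P=cloud(K,T,D);g=cv2.cvtColor(I,cv2.COLOR_RGB2GRAY);v,u=np.indices(g.shape)
    m=(np.hypot(P[...,0]-c[0],P[...,1]-c[1])<.028)&(D>0);t=(np.median(g[m])+g[m].max())/2;m&=g>t
    q=np.array([ray(K,T,a,b,.008)[:2] for a,b in zip(u[m],v[m])]);(x,y),rad=cv2.minEnclosingCircle(np.float32(q))
    print('ring',len(q),q.mean(0).round(4),(x,y),rad)
E
python3 - <<'E'
from h import *
K,T=campose('wrist');print(r.read_state()['joint_velocities'].round(3),T[:3,3]);I,D=optics.capture('wrist');np.savez('w2.npz',I=I,D=D,K=K,T=T)
knob(I,D,K,T,(.6,.275));ring(I,D,K,T,(.654,.105))
z=np.load('top.npz');a=[z[k] for k in'IDKT'];knob(*a,(.6,.275));ring(*a,(.654,.105))
E
```

```text
[ 0.075 -0.089 -0.008  0.147 -0.112  0.013  0.137] [0.65903399 0.31144669 0.47077001]
knob 1332 0.2284959056868046 ((0.6006051898002625, 0.2783753573894501), (0.06344850361347198, 0.01389410998672247), 26.780311584472656) ray [0.6026 0.2795 0.231 ]
ring 96 [0.6528 0.1045] (0.6522026062011719, 0.10578828305006027) 0.020834827795624733
knob 192 0.22969192858219584 ((0.6014777421951294, 0.2757892608642578), (0.06354193389415741, 0.014604990370571613), 25.335834503173828) ray [0.6007 0.2743 0.231 ]
ring 41 [0.6549 0.1049] (0.6546734571456909, 0.10478801280260086) 0.02148030512034893
```

>>> {"method": "move_arm", "body": {"commands": [0,3,-5,45,0,0,0,0,3,-5,90,0,0,0,0,3,-5,133,0,0,0,0,3,-5,133,0,0,0,1,3,-5,133,0,0,0]}}

```text
t: 2.75
tcp_pos: [0.6013, 0.2758, 0.1991]
tool_rot: [-3.058, -0.717, -0.003]
ft_force: [0.2, 0.3, -0.0]
grip_width: 0.815
grip_force: 0.0
```

>>> {"method": "move_arm", "body": {"commands": [1,0,0,0,0,0,0,1,0,0,0,0,0,0,1,0,0,0,0,0,0,1,0,0,0,0,0,0,1,0,0,0,0,0,0]}}

```text
t: 3.38
tcp_pos: [0.6007, 0.2766, 0.1984]
tool_rot: [-3.058, -0.718, -0.002]
ft_force: [-1.1, 1.5, 5.9]
grip_width: 0.152
grip_force: 60.3
```

Run:
```python
from h import *
s=r.read_state();print(s['grip_width'],s['qpos'],s['ft_force'],s['moment']);rel([.601,.2775,.197],tool(-63.5))
```

```text
0.15173325635368484 [ 0.12237612  0.47833931 -0.81547342  1.44391501  0.34911541  1.36733104
 -1.81588023] [-1.10660594  1.53943197  5.91198072] [0.13340815 0.28748359 0.02075678]
t 3.38 rel [ 0.7 -0.7  1.4] [-0.  -0.1 -0.1]
```

>>> {"method": "move_arm", "body": {"commands": [1,0,0,0,0,0,-9,1,0,0,0,0,0,-18,1,0,0,0,0,0,-27,1,0,0,0,0,0,-36,1,0,0,0,0,0,-45]}}

```text
t: 4.0
tcp_pos: [0.6012, 0.2761, 0.1984]
tool_rot: [2.546, 1.839, 0.003]
ft_force: [-0.1, 0.2, 4.6]
grip_width: 0.155
grip_force: 60.3
```

Run:
```python
from h import *
s=r.read_state();print(s['grip_width'],s['ft_force'],s['moment']);rel([.601,.2775,.197],tool(16.9))
```

```text
0.15494261262184045 [-0.09669287  0.22028736  4.55519882] [ 0.14104884  0.08240016 -0.13338155]
t 4.0 rel [ 1.2 -0.6  1.4] [  0.1  -0.  -35.2]
```

>>> {"method": "move_arm", "body": {"commands": [1,0,0,0,0,0,-9,1,0,0,0,0,0,-18,1,0,0,0,0,0,-27,1,0,0,0,0,0,-35,1,0,0,0,0,0,-35]}}

```text
t: 4.62
tcp_pos: [0.6018, 0.2761, 0.1984]
tool_rot: [1.881, 2.515, 0.004]
ft_force: [1.2, 1.3, 5.3]
grip_width: 0.156
grip_force: 60.4
```

>>> {"method": "move_arm", "body": {"commands": [0,0,0,0,0,0,0,0,0,0,0,0,0,0,0,0,0,0,0,0,0,0,0,0,0,0,0,0,0,0,0,-60,0,0,0]}}

```text
t: 5.25
tcp_pos: [0.5989, 0.2734, 0.2529]
tool_rot: [-1.88, -2.513, 0.014]
ft_force: [1.1, -0.1, 0.5]
grip_width: 1.002
grip_force: 0.0
```

Run:
```python
from h import *
s=r.read_state();print(s['grip_width'],s['ft_force'],s['moment'],s['tcp_pos'],s['tool_rot'],s['joint_velocities'].round(2))
rel([.601,.2775,.330],tool(16.9))
```

```text
1.0019639632145676 [ 1.09920101 -0.06620054  0.482599  ] [ 0.00015023 -0.04593593 -0.01328311] [0.59893133 0.27336946 0.25289195] [-1.87952331 -2.51270402  0.0137598 ] [-0.03 -0.3  -0.2  -0.78 -0.23  0.83  0.19]
t 5.25 rel [  3.2   2.4 -77.1] [-0.5  0.1 -0.5]
```

>>> {"method": "move_arm", "body": {"commands": [0,0,0,-50,0,0,0,0,0,0,-90,0,0,0,0,0,0,-90,0,0,0,0,0,0,-90,0,0,0,0,0,0,-90,0,0,0]}}

```text
t: 5.88
tcp_pos: [0.6004, 0.2752, 0.3456]
tool_rot: [-1.881, -2.515, 0.004]
ft_force: [0.4, 0.5, 0.4]
grip_width: 0.998
grip_force: 0.0
```

Run:
```python
from h import *
K,T=campose('wrist');I,D=optics.capture('wrist');save('w3',I);knob(I,D,K,T,(.601,.277))
K,T=campose('top');I,D=optics.capture('top');save('top2',cv2.resize(I[160:250,110:280],None,fx=4,fy=4));
p=np.array([.528,-.244,.25])
rel(p,tool(-57))
```

```text
knob 1140 0.22847849087925456 ((0.6000562310218811, 0.2783719599246979), (0.013297811150550842, 0.064130038022995), 16.751632690429688) ray [0.5996 0.2805 0.231 ]
t 5.97 rel [-477.7 -216.    96.6] [-0.1  0.1 73.4]
```

View pics/w3.png

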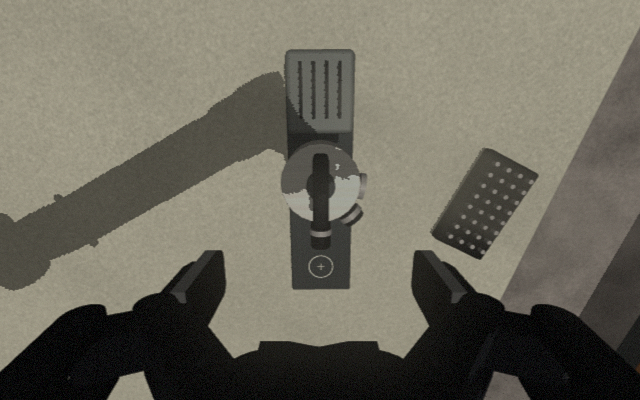

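The wrist view shows the bar vertical at (320,200), in line with the ring at (320,266). It measures 80.3° of turn, so the drum is at 1.40. Next, the pack.

>>> {"method": "move_arm", "body": {"commands": [0,-478,-216,97,0,0,73,0,-478,-216,97,0,0,73,0,-478,-216,97,0,0,73,0,-478,-216,97,0,0,73,0,-478,-216,97,0,0,73]}}

```text
t: 6.6
tcp_pos: [0.5574, -0.0309, 0.2896]
tool_rot: [2.82, 1.385, -0.001]
ft_force: [1.3, -0.5, -0.2]
grip_width: 0.999
grip_force: 0.0
```

Run:
```python
from h import *
rel([.528,-.244,.25],tool(-57))
```

```text
t 6.6 rel [-186.6  107.    39.7] [ 0.   0.  19.3]
```

>>> {"method": "move_arm", "body": {"commands": [0,-187,107,40,0,0,19,0,-187,107,40,0,0,19,0,-187,107,40,0,0,19,0,-187,107,40,0,0,19,0,-187,107,40,0,0,19]}}

```text
t: 7.22
tcp_pos: [0.5282, -0.2458, 0.2487]
tool_rot: [-3.008, -0.901, 0.004]
ft_force: [-0.5, 1.2, 0.4]
grip_width: 1.002
grip_force: 0.0
```

Run:
```python
from h import *
K,T=campose('wrist');I,D=optics.capture('wrist');save('w4',I);np.savez('w4.npz',I=I,D=D,K=K,T=T)
P=cloud(K,T,D);rel([.528,-.244,.25],tool(-57))
m=(D>0)&(P[...,2]>.05)&(P[...,2]<.12)&(np.hypot(P[...,0]-.528,P[...,1]+.244)<.065);q=P[m];c=q.mean(0)
print(len(q),c,cv2.minAreaRect(np.float32(q[:,:2])),np.linalg.lstsq(np.c_[q[:,:2]-c[:2],np.ones(len(q))],q[:,2],rcond=None)[0])
```

```text
t 7.28 rel [-1.7  0.1 -0.5] [-0.1  0.   0.6]
2714 [ 0.52986292 -0.24186463  0.07816216] ((0.5276489853858948, -0.24374252557754517), (0.07876612991094589, 0.03757572919130325), 33.63323974609375) [-0.20676891 -0.13071778  0.07816216]
```

View pics/w4.png

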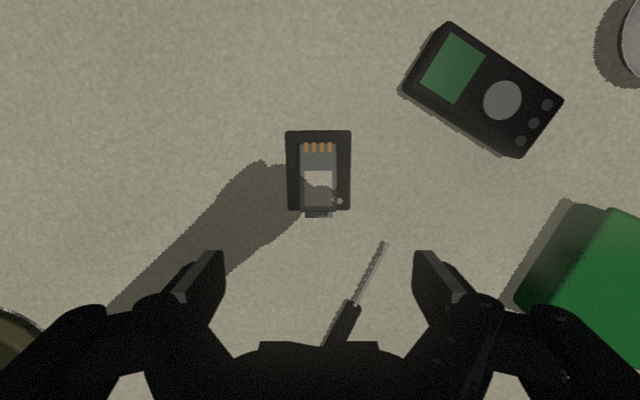

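The pack shows its contacts at the top of the image, around (318,147), and its label at about (318,180). The bed shows below it at y>200. A height profile along its axis will give the pack's middle.

Run:
```python
from h import *
z=np.load('w4.npz');I,D,K,T=[z[k] for k in'IDKT'];P=cloud(K,T,D)
a=np.radians(33.6);ex=np.array([np.cos(a),np.sin(a)]);ey=np.array([-ex[1],ex[0]])
c=np.array([.5276,-.2437]);u=(P[...,:2]-c)@ex*1000;v=(P[...,:2]-c)@ey*1000
hsv=cv2.cvtColor(I,cv2.COLOR_RGB2HSV)
for k in range(-56,56,4):
    m=(abs(v)<12)&(u>=k)&(u<k+4)&(D>0)
    w=(abs(v)<40)&(u>=k)&(u<k+4)&(D>0)&(P[...,2]>.04)
    if m.any(): print(k+2,m.sum(),(np.median(P[m][:,2])*1000).round(1),'v',np.percentile(v[w],[1,99]).round(1) if w.any() else '',np.median(I[m],0),np.median(hsv[m][:,1]))
```

```text
-38 78 72.8 v [-14.4  14.5] [70.  69.5 62.5] 25.0
-34 54 72.0 v [-14.3  14.5] [61.  60.  54.5] 25.5
-30 22 85.3 v [-16.8  16.8] [49.  48.  42.5] 32.5
-26 71 89.4 v [-17.7  18.6] [58. 58. 53.] 29.0
-22 96 88.8 v [-18.8  18.6] [72.  69.  63.5] 34.0
-18 95 87.5 v [-17.7  18.6] [88. 84. 75.] 37.0
-14 96 86.1 v [-17.7  18.6] [88. 84. 75.] 38.0
-10 99 84.7 v [-17.8  18.7] [87. 83. 74.] 38.0
-6 110 83.2 v [-17.8  18.6] [88. 84. 75.] 38.0
-2 103 81.6 v [-39.4  39.1] [146. 139. 124.] 37.0
2 95 80.3 v [-39.6  39.5] [150. 143. 128.] 38.0
6 105 78.7 v [-39.8  39.5] [150. 143. 128.] 37.0
10 5833 332.4 v [-36.9  38.4] [19. 19. 17.] 59.0
14 104 75.3 v [-39.1  38.5] [92.  94.  86.5] 21.0
18 686 345.7 v [-36.6  37.4] [14. 14. 14.] 67.0
22 98 72.4 v [-18.1  18.6] [91. 92. 85.] 20.0
26 92 70.9 v [-18.2  18.6] [91. 92. 85.] 20.0
30 92 69.7 v [-18.2  18.6] [97.5 94.  79. ] 41.5
34 126 68.0 v [-18.3  18.6] [98.5 93.  67.5] 67.0
38 135 65.7 v [-17.3  18.5] [77. 68. 52.] 44.0
42 70 9.6 v  [48. 47. 42.] 36.0
46 70 9.4 v  [46. 44. 39.] 39.5
50 80 0.2 v  [146. 141. 124.] 39.0
54 60 -0.3 v  [148. 143. 125.] 38.5
```

```bash
cat >> h.py <<'E'
def frame(yaw,pitch):
    "tool x along contact direction at yaw(deg), nose down by pitch(rad)"
    a=np.radians(yaw);e=np.array([np.cos(a),np.sin(a),0]);k=np.array([0,0,1.])
    x=np.cos(pitch)*e-np.sin(pitch)*k;n=np.sin(pitch)*e+np.cos(pitch)*k
    return np.c_[x,np.cross(-n,x),-n]
C=np.array([.5285,-.2431,.0695])
E
python3 - <<'E'
from h import *
F=frame(33.6,.35);rel(C+F[:,2]*(.0187-.07),F);rel(C+F[:,2]*.0187,F);print(F.round(2),r.read_state()['qpos'])
E
```

```text
t 7.28 rel [ 1.690e+01 -1.000e-01  1.318e+02] [ -0.1 -20.   -0. ]
t 7.28 rel [-7.100e+00  1.000e-01  1.975e+02] [ -0.1 -20.   -0. ]
[[ 0.78  0.55 -0.29]
 [ 0.52 -0.83 -0.19]
 [-0.34 -0.   -0.94]] [ 1.0767362   0.25630215 -0.81690511  1.57406803  0.1877279   1.39489053
 -0.74234534]
```

>>> {"method": "move_arm", "body": {"commands": [0,17,0,60,0,-10,0,0,17,0,120,0,-20,0,0,17,0,132,0,-20,0,0,17,0,132,0,-20,0,0,17,0,132,0,-20,0]}}

```text
t: 7.9
tcp_pos: [0.5453, -0.2342, 0.1223]
tool_rot: [2.868, 0.864, -0.499]
ft_force: [0.6, 0.0, 0.7]
grip_width: 0.999
grip_force: 0.0
```

Run:
```python
from h import *
F=frame(33.6,.35);rel(C+F[:,2]*(.0187-.07),F);rel(C+F[:,2]*.0187,F);print(r.read_state()['qpos'])
K,T=campose('wrist');I,D=optics.capture('wrist');save('w5',I)
P=cloud(K,T,D);L=(P-C)@F*1000  # x contact, y, z=-n
m=(D>0)&(abs(L[...,2]+10)<4)&(abs(L[...,0])<50)&(abs(L[...,1])<30)
q=L[m];print(len(q),np.median(q[:,2]),np.percentile(q,[1,99],axis=0).round(1),cv2.minAreaRect(np.float32(q[:,:2])))
print(np.linalg.lstsq(np.c_[q[:,:2],np.ones(len(q))],q[:,2],rcond=None)[0])
```

```text
t 7.9 rel [ 0.3 -1.9  4.8] [ 0.3 -0.2 -0.1]
t 7.9 rel [ 0.  -2.3 74.8] [ 0.3 -0.2 -0.1]
[ 0.75011568  0.55029056 -0.73347504  1.53540127  0.5639886   1.50339923
 -1.07361348]
6186 -10.031235263592148 [[-31.9 -19.  -11.6]
 [ 36.7  18.   -7.9]] ((2.0107383728027344, -0.4820137023925781), (38.07744598388672, 70.44392395019531), 89.82185363769531)
[ 3.28432109e-03 -1.44285207e-03 -1.00182093e+01]
```

>>> {"method": "move_arm", "body": {"commands": [0,2,-2.5,30,0,0,0,0,2,-2.5,60,0,0,0,0,2,-2.5,75,0,0,0,0,2,-2.5,75,0,0,0,1,2,-2.5,75,0,0,0]}}

```text
t: 8.57
tcp_pos: [0.5243, -0.2441, 0.0491]
tool_rot: [2.869, 0.868, -0.502]
ft_force: [0.2, -0.3, 0.9]
grip_width: 0.815
grip_force: 0.0
```

Run:
```python
from h import *
F=frame(33.6,.35);s=r.read_state();print(s['ft_force'],s['grip_width']);rel(C+F[:,2]*.0187+.002*F[:,0],F)
```

```text
[ 0.21121379 -0.3289083   0.93285231] 0.8151156062776372
t 8.57 rel [-1.2  1.5 -1.9] [ 0.2 -0.2  0. ]
```

>>> {"method": "move_arm", "body": {"commands": [1,0,1.5,-1,0,0,0,1,0,1.5,-1,0,0,0,1,0,1.5,-1,0,0,0,1,0,1.5,-1,0,0,0,1,0,1.5,-1,0,0,0]}}

```text
t: 9.2
tcp_pos: [0.5253, -0.245, 0.0494]
tool_rot: [2.869, 0.869, -0.503]
ft_force: [1.0, 0.5, 5.7]
grip_width: 0.436
grip_force: 62.0
```

>>> {"method": "move_arm", "body": {"commands": [1,-7,0,-19,0,0,0,1,-21,0,-56,0,0,0,1,-34,0,-94,0,0,0,1,-51,0,-141,0,0,0,1,-51,0,-141,0,0,0]}}

```text
t: 9.82
tcp_pos: [0.5267, -0.2446, 0.2032]
tool_rot: [2.867, 0.867, -0.496]
ft_force: [0.1, 0.1, -1.9]
grip_width: 0.435
grip_force: 61.3
```

```bash
cat >> h.py <<'E'
S=np.array([.653,.1055,.160])
def packmeas(F,c):
    K,T=campose('wrist');I,D=optics.capture('wrist')
    P=cloud(K,T,D);L=(P-c)@F*1000
    m=(D>0)&(abs(L[...,2]+10)<6)&(abs(L[...,0])<48)&(abs(L[...,1])<17)
    q=L[m];print('pack in F',len(q),np.percentile(q,[1,50,99],axis=0).round(1),np.linalg.lstsq(np.c_[q[:,:2],np.ones(len(q))],q[:,2],rcond=None)[0].round(4));return I
E
python3 - <<'E'
from h import *
s=r.read_state();print(s['ft_force'],s['grip_width'],s['grip_force'],s['tcp_pos'])
Rm=R.from_rotvec(s['tool_rot']).as_matrix();I=packmeas(Rm,s['tcp_pos']-.0187*Rm[:,2]);save('w6',I)
F=frame(106.9,0);rel(S+F[:,2]*.0187+[0,0,.06],F)
E
```

```text
[ 0.12009786  0.07117608 -1.85926578] 0.43491336315862517 61.286587715148926 [ 0.52667631 -0.24462209  0.20317561]
pack in F 11927 [[-25.2 -16.7 -13. ]
 [  7.5  -0.  -11.5]
 [ 33.7  16.8  -6.1]] [ 1.93000e-02  3.30000e-03 -1.14942e+01]
t 9.88 rel [ 282.  -220.4 -103.4] [-12.5  17.2 -72.5]
```

View pics/w6.png

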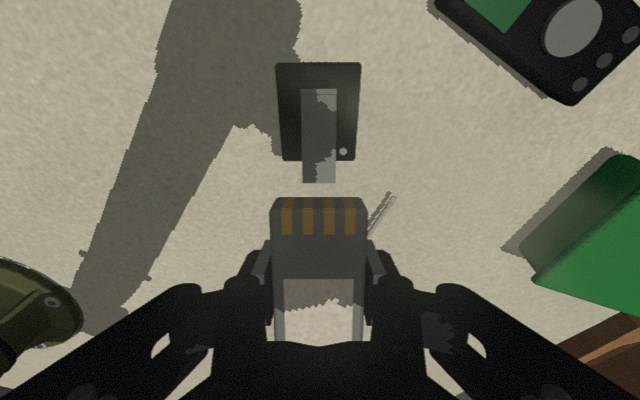

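The picture shows the pack held, with its contacts at (320,220) and the label between the fingers, clear of the cradle. Next I'll carry it to a point above the spot.

>>> {"method": "move_arm", "body": {"commands": [1,0,0,-50,0,0,0,1,282,-220,-103,-12.5,17.2,-72.5,1,282,-220,-103,-12.5,17.2,-72.5,1,282,-220,-103,-12.5,17.2,-72.5,1,282,-220,-103,-12.5,17.2,-72.5]}}

```text
t: 10.5
tcp_pos: [0.6165, 0.0018, 0.2113]
tool_rot: [2.435, 1.903, -0.238]
ft_force: [0.1, 0.1, -1.2]
grip_width: 0.435
grip_force: 61.2
```

Run:
```python
from h import *
F=frame(106.9,0);rel(S+F[:,2]*.0187+[0,0,.06],F);s=r.read_state();print(s['tcp_pos'],s['grip_width'])
```

```text
t 10.5 rel [109.7  10.4  -6.8] [ -5.7   7.3 -30.8]
[0.6165121  0.00176608 0.21130097] 0.4354810606354262
```

>>> {"method": "move_arm", "body": {"commands": [1,110,10,-7,-5.7,7.3,-30.8,1,110,10,-7,-5.7,7.3,-30.8,1,110,10,-7,-5.7,7.3,-30.8,1,110,10,-7,-5.7,7.3,-30.8,1,110,10,-7,-5.7,7.3,-30.8]}}

```text
t: 11.12
tcp_pos: [0.6537, 0.1026, 0.2021]
tool_rot: [1.885, 2.512, -0.003]
ft_force: [0.7, -0.2, -1.1]
grip_width: 0.432
grip_force: 61.2
```

Run:
```python
from h import *
F=frame(106.9,0);s=r.read_state();print(s['tcp_pos'],s['joint_velocities'].round(3))
packmeas(F,s['tcp_pos']-.0187*F[:,2]);rel(S+F[:,2]*.0187,F)
```

```text
[0.653678   0.10256038 0.20209865] [-0.008 -0.008  0.    -0.008 -0.002 -0.003  0.011]
pack in F 11879 [[-23.2 -16.7 -13. ]
 [  9.6  -0.1 -11.6]
 [ 35.7  16.6  -6.2]] [ 2.06000e-02  3.10000e-03 -1.16322e+01]
t 11.18 rel [ 2.8 -0.1 61.2] [-0.   0.1 -0.6]
```

>>> {"method": "move_arm", "body": {"commands": [1,2,0,20,0,0,-0.6,1,2,0,40,0,0,-0.6,1,2,0,55,0,0,-0.6,1,2,0,62,0,0,-0.6,1,2,0,62,0,0,-0.6]}}

```text
t: 11.8
tcp_pos: [0.6533, 0.1056, 0.1404]
tool_rot: [1.866, 2.526, -0.0]
ft_force: [0.8, -0.2, -1.0]
grip_width: 0.435
grip_force: 61.2
```

Run:
```python
from h import *
F=frame(106.9,0);s=r.read_state();print(s['tcp_pos'],s['ft_force']);rel(S+F[:,2]*.0187,F)
for n in('wrist','top','scene'):
    K,T=campose(n);I,D=optics.capture(n)
    if n!='top': save('f_'+n,I if n=='wrist' else cv2.resize(I[170:270,330:490],None,fx=5,fy=5,interpolation=cv2.INTER_CUBIC))
    P=cloud(K,T,D);L=(P-S)@F*1000
    m=(D>0)&(abs(L[...,2]+10)<4.5)&(L[...,0]<31)&(L[...,0]>-34)&(abs(L[...,1])<16)
    q=L[m]
    for _ in range(3):
        co=np.linalg.lstsq(np.c_[q[:,:2],np.ones(len(q))],q[:,2],rcond=None)[0];e=abs(q[:,2]-np.c_[q[:,:2],np.ones(len(q))]@co);q=q[e<2]
    m=(D>0)&(abs(L[...,2]+10)<4)&(abs(L[...,0])<45)&(abs(L[...,1])<30)
    print(n,len(q),'z,slopes',co.round(4),'ext',np.percentile(L[m],[.5,99.5],axis=0).round(1))
    m=(D>0)&(abs(L[...,2])<13)&(abs(L[...,0])<45)&(abs(L[...,1])<30);b=m&(cv2.cvtColor(I,cv2.COLOR_RGB2HSV)[...,1]>75)
    print('  brass',b.sum(),L[b].mean(0).round(1) if b.any() else '')
```

```text
[0.65332649 0.10559113 0.14039684] [ 0.79939844 -0.17081535 -0.9689879 ]
t 11.8 rel [ 0.  -0.3 -0.9] [0.  0.  0.2]
wrist 9793 z,slopes [ 8.70000e-03  1.10000e-03 -1.07904e+01] ext [[-23.8 -24.3 -13.2]
 [ 35.7  24.   -6.6]]
  brass 1637 [31.6 -0.7 -8.9]Traceback (most recent call last):
  File "<stdin>", line 12, in <module>
    return _quantile_unchecked(
        a, q, axis, out, overwrite_input, method, keepdims, weights)
    return _ureduce(a,
                    func=_quantile_ureduce_func,
    ...<5 lines>...
                    overwrite_input=overwrite_input,
                    method=method)
    r = func(a, **kwargs)
    result = _quantile(arr,
                       quantiles=q,
    ...<2 lines>...
                       out=out,
                       weights=wgt)
    slices_having_nans = np.isnan(arr[-1, ...])
                                  ~~~^^^^^^^^^
IndexError: index -1 is out of bounds for axis 0 with size 0
```

View pics/f_wrist.png

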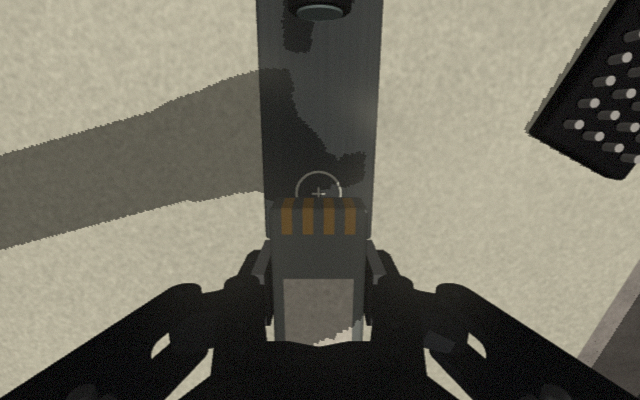

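The wrist view shows the pack level with its contacts at (318,217), in line with the ring at (319,192) and the lens at (320,12). The residuals are under 1 mm and about 0.5°. I'll make a small trim, let it settle and hand in.

>>> {"method": "move_arm", "body": {"commands": [1,-0.5,0,0.7,0,0,0.2,1,-0.5,0,0.7,0,0,0.2,1,-0.5,0,0.7,0,0,0.2,1,-0.5,0,0.7,0,0,0.2,1,-0.5,0,0.7,0,0,0.2]}}

```text
t: 12.52
tcp_pos: [0.6537, 0.1052, 0.1404]
tool_rot: [1.87, 2.522, 0.001]
ft_force: [0.0, 0.0, -1.6]
grip_width: 0.436
grip_force: 61.2
```

Run:
```python
from h import *
s=r.read_state();print(s['tcp_pos'],s['joint_velocities'].round(3),s['grip_force']);rel(S+[0,0,-.0187],frame(106.9,0))
print(job.hand_in())
```

```text
[0.65370761 0.10520397 0.14036028] [ 0.     0.001  0.    -0.     0.001 -0.001 -0.003] 61.21296286582947
t 12.53 rel [ 0.5 -0.6 -0.9] [ 0.1  0.1 -0. ]
the job is handed in; nothing more can be done
None
```

I handed the job in at 12.5 s: the longest lens is at its 1.4 rad stop, and the pack is held level over the ring mark at lens height, contacts toward the lens, within about 1 mm and 0.5° by my wrist-camera measurements.

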